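# Book in a carton with the barcode scanner and put it on charge

### The job

The cordless barcode scanner has been dropped among the stock in the steel tray: take it out and leave the stock as it lies. Then, with the scanner held by its handle and a finger squeezing its trigger, scan the barcode printed on the open carton's label: window square to the barcode, about 10 cm from it, held still for a good second. Last, lay the scanner gently flat in the nest of its charging cradle and let go; do not shift the carton or the other things on the table.

Things in the scene. Friction and masses are not known exactly. Their poses are not given: they have to be found in the camera images.
- scanner: Black and grey pistol-grip barcode scanner, 0.33 kg, on its side, z up (mm): head x -70..50, y -21..21, z 0..56; handle x -30..6, y -21..-104, z 10..46; battery foot x -48..22, y -104..-136, z 0..56. Origin: middle of the head's lower side; x: the way it looks, -y: down the handle. Centre of mass (-11, -42, 28). Used and stored this side up. In the tray a box fills the space before the trigger.
- window (a point): Centre of the scanner's window, on the front of the head at (51, 0, 28) mm of the scanner; axes as the scanner's, x is the line of sight.
- trigger_face (a point): Front of the released trigger, at (12, -46, 28) mm of the scanner. The trigger is 28 mm long (y), 20 mm high (z) and stands 6 mm proud of the handle's front: 42 mm along x from its front to the handle's back, 36 mm squeezed.
- trigger (a joint): Trigger travel in m: 0 released, 0.006 fully squeezed, sprung, 6 N at the end. It counts as squeezed above 0.004.
- cradle: Black charging cradle, fixed, its nest in the scanner's outline. Same frame as the scanner's: home, the scanner has its origin at (0, 0, 8) mm here and the same yaw; 7 mm play all round. Rims 7 mm above the nest's floor round head and foot, none beside the handle; base x -85..65, y -163..43 mm; 44 mm tall contact block beyond the foot, y -146..-158 mm.
- carton: Open brown cardboard carton, 179 x 276 mm, walls 136 mm high with flaps to 193 mm, full (3 kg), three cartridges standing in it up to 320 mm. Origin: centre of its underside; its -x face (x = -89 mm), towards the robot, bears a white label. At the label's right-hand end the 52 x 20 mm barcode, centred at (-89.5, -2, 64) mm.
- tray: Shallow steel tray, outside 270 (x) x 290 (y) x 50 mm high, walls and floor 4 mm, fixed to the table; besides the boxes a padlock (14 mm high) and a tape measure (64 mm high) lie in its two corners at +y. Origin: centre of its underside.
- long_box: Card box of screws, 68 x 110 x 50 mm, in the tray, its end tucked between the scanner's head and foot before the trigger, so that here the scanner is taken elsewhere: the rear end of its head (x -70..-30 mm of the scanner, 42 mm across along y) is free. Leave the box. Origin: centre of its underside.
- small_box: Card box of screws, 50 x 75 x 30 mm, in the tray; leave it. Origin: centre of its underside.
- tin: Tin, 77 mm across, 127 mm high, standing before one front corner of the carton; leave it. Origin: centre of its underside.
- aerosol: Aerosol can, 66 mm across, 201 mm high, standing before the other front corner; leave it. Origin: centre of its underside.
- tape_roll: Roll of masking tape lying flat, 100 mm across, 25 mm high, on the table before the carton; leave it. Origin: centre of its underside.

How it is judged:
By the outcome, as a careful person would: the job done as asked, in the order asked, and still so for the second after the job is handed in, with the robot touching nothing.
It also fails if it takes over 67 s, if anything falls off the work surface, if the arm or the gripper's body presses on something with over 40 N, if the wrist force passes 120 N, or if a joint passes its speed limit or range.

### The arm

A 6-joint arm with a two-finger parallel gripper is mounted at the origin on the work surface; the furniture and walls round the work are solid. World frame = base frame: x ahead of the robot, y to its left, z up, the work surface at z = 0. Lengths are in mm, angles in rad, forces in N, time in s.
With the tool pointing down it reaches from about 350 to 875 mm from the base axis. Payload 4.2 kg.
Tool frame: the origin (TCP) lies at the very end of the fingers, on their centre line; the grasp point (between the pads) lies 19 mm behind it; z points along the fingers, y is the line along which they close (so a half turn about z gives the same grasp; the last joint's range is limited). The gripper opens to 85 mm and grips with 20 to 120 N. Pads are 22 mm wide; open, the fingers measure 114 mm over their backs; the gripper's body (76 mm by 85 mm) begins 54 mm behind the grasp point. The pads swing forward as they close: fully open they stand 13 mm farther back than shut.
Start: joints at [1.575, 0.385, 0.008, 0, -1.194, -0.259], TCP at [157.501, 604.808, 231.312] pointing down, gripper open.
Joint ranges: [-3.14, 3.14], [-1.21, 2.06], [-1.07, 1.41], [-3.16, 2.05], [-2.99, -0.16], [-3.1, 3.1]. Speed limits (rad/s): [2.79, 2.79, 3.14, 3.14, 3.14, 3.14].

### API

Orientations are given as a unit quaternion [x, y, z, w].
In Python, from bench import monitor, get_image, camera_info, job_done gives the robot as it stands.
- The arm moves only by the tool send_rows, never from a script. Its argument "series" is a list of rows, each a list of 3 entries, a list of its own where there are three numbers: the shift along the tool's x, y, z in mm, then the turn, a rotation vector about the tool's x, y, z in rad, then the finger opening in mm, from 0 to 85.4. A call has 1 to 8 rows; each row shifts and turns the commanded pose from where the row before left it, along the tool's axes as they then stand; what a row does not reach is not made up. A row lasts 1/10 s, in which the tool goes at most 50 mm and 8.59 degrees, less where a joint would pass 70% of its speed; a pose out of reach is approached as far as the arm can. A call with a gripper value outside its range is refused whole. The fingers move at their own pace and stop on an object; the grip force is fixed at half the most. Time passes only in rows, so rows that do not move let the fingers close. It gives the time, the measured TCP pose, the force, the opening and the grip force at its end, in the units of the state.
- monitor.read_state(): the state, without advancing time (a new reading comes with each control period).
- get_image(name): name is "side" or "top"; returns the picture (420x560x3 uint8, red, green, blue); there is no depth.
- camera_info(name): a dict with "intrinsics" (3x3 intrinsics, pixels), "dist_coeffs" ([k1, k2, p1, p2, k3] as OpenCV has them; the pictures are not rectified), "R" (3x3) and "t" (3): a world point X has camera coordinates R X + t. Camera axes: x right, y down, z forward; pixel columns grow to the right and rows downward; lengths in mm; the calibration is good to about 2 mm. A picture is of the moment at which its call begins. camera_info takes no time and is no camera call.
- job_done(): hands the job in; it is judged then, once.
The state is a dict: "clock": time; "joints": joint angles; "joint_vel": joint speeds; "joint_efforts": joint torques, N m; "position": TCP position; "ee_rot": TCP orientation; "contact_force": force on the tool from outside, world axes, zero at the start; "wrist_torque": the same for the moment, N m; "gripper_width": finger opening in mm; "grasp_force": force on a finger pad.
Only numpy, scipy, OpenCV 4.12 (cv2) and the standard library are available. Lean on these libraries where they do the work, as an engineer would, in place of code of your own. Each camera call takes 0.05 s, during which the arm holds its last target. There are 200 camera calls.

## Working session

There is one attempt and no reset: what is moved stays moved. The work goes in short steps, Python scripts to look and compute and a tool call to move; the robot and the scene stay as the last step left them, time stands still between calls to the robot, and variables do not carry over. Pictures are saved under pics/ and viewed, at most 10 in all, crops included, and the job is handed in when it is done.

Besides the shell and the picture viewer there is one more tool, called after "Request:" as a command line: name --argument value ..., lists and objects as JSON in quotes. send_rows: Moves the arm, as the interface text tells. Its arguments: {"type":"object","properties":{"series":{"type":"array"}},"required":["series"]}

```bash
mkdir -p pics; ls; python3 - <<'E'
from bench import monitor,get_image,camera_info
import cv2,numpy as np
for n in("side","top"):
    im=get_image(n); cv2.imwrite(f"pics/{n}0.png",im[:,:,::-1]); c=camera_info(n)
    print(n,{k:np.round(v,4).tolist() for k,v in c.items()}); print("cam pos",-np.array(c["R"]).T@c["t"])
print(monitor.read_state())
E
```

```text
pics
side {'intrinsics': [[426.8521, 0.0, 282.5203], [0.0, 426.8521, 206.4398], [0.0, 0.0, 1.0]], 'dist_coeffs': [0.0139, 0.0, 0.0, 0.0, 0.0], 'R': [[0.8602, -0.5095, 0.0217], [-0.3107, -0.5575, -0.7698], [0.4044, 0.6555, -0.6379]], 't': [-478.3057, 234.2146, 832.5566]}
cam pos [ 147.57286593 -658.83875669  721.75967636]
top {'intrinsics': [[468.3231, 0.0, 279.5048], [0.0, 468.3231, 209.8354], [0.0, 0.0, 1.0]], 'dist_coeffs': [-0.0554, 0.0, 0.0, 0.0, 0.0], 'R': [[0.4923, -0.8704, 0.0116], [-0.708, -0.4081, -0.5764], [0.5064, 0.2755, -0.8171]], 't': [-242.0571, 455.0803, 1129.8741]}
cam pos [-130.85311172 -336.22645838 1188.33260067]
{'clock': 0.1, 'joints': array([ 1.57462767e+00,  3.85494392e-01,  6.75244376e-03, -3.98882522e-04,
       -1.19404518e+00, -2.58583067e-01]), 'joint_vel': array([ 0.00058576, -0.00260137,  0.00405747,  0.00150521,  0.00130589,
       -0.00053549]), 'joint_efforts': array([-8.27712802e-05, -3.93317306e+01,  1.88930207e+01,  4.19803619e+00,
       -2.61017376e-03,  2.76044062e-06]), 'position': array([157.3754058 , 604.31060226, 230.32353197]), 'ee_rot': array([ 9.91888802e-01, -1.27104600e-01, -5.35577260e-05,  1.01109698e-03]), 'contact_force': array([ 0.15848243,  0.05454386, -0.20587134]), 'wrist_torque': array([ 0.01273351, -0.00382867, -0.01529356]), 'grasp_force': 0.0, 'gripper_width': 85.63937503857511}
```

View pics/side0.png

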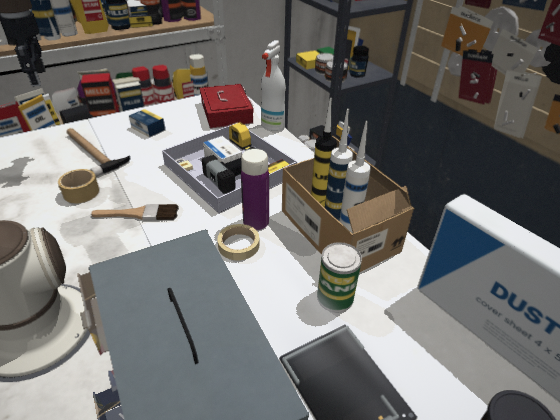

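View pics/top0.png

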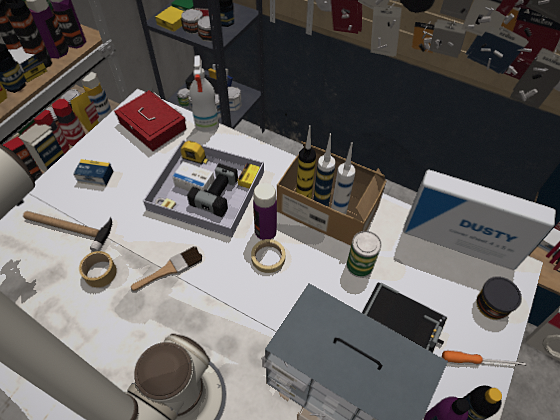

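The side view shows the tray at about (230,165), the carton at (345,205) and the cradle at (350,385). In the top view they are at (205,190), (335,195) and (405,315). I need enlarged crops next.

```bash
python3 - <<'E'
import cv2,numpy as np
t=cv2.imread("pics/top0.png");s=cv2.imread("pics/side0.png")
def crop(im,x,y,w,h,f,name):
    c=cv2.resize(im[y:y+h,x:x+w],None,fx=f,fy=f,interpolation=cv2.INTER_CUBIC)
    for k in range(0,w,10):
        cv2.line(c,(k*f,0),(k*f,6 if (x+k)%50 else 16),(0,0,255),1)
    for k in range(0,h,10):
        cv2.line(c,(0,k*f),(6 if (y+k)%50 else 16,k*f),(0,0,255),1)
    cv2.imwrite(name,c)
crop(t,140,130,130,100,6,"pics/c_tray_top.png")
a=cv2.resize(s[110:220,150:310],None,fx=5,fy=5,interpolation=cv2.INTER_CUBIC);cv2.imwrite("pics/c_tray_side.png",a)
b=np.zeros((600,800,3),np.uint8)
b[:300,:400]=cv2.resize(t[280:355,350:450],(400,300),interpolation=cv2.INTER_CUBIC)
b[:300,400:]=cv2.resize(s[320:420,270:420],(400,300),interpolation=cv2.INTER_CUBIC)[:, :400]
b[300:,:400]=cv2.resize(t[180:240,270:350],(400,300),interpolation=cv2.INTER_CUBIC)
b[300:,400:]=cv2.resize(s[190:265,280:380],(400,300),interpolation=cv2.INTER_CUBIC)
cv2.imwrite("pics/c_other.png",b)
E
```

```text
(no output)
```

View pics/c_tray_top.png

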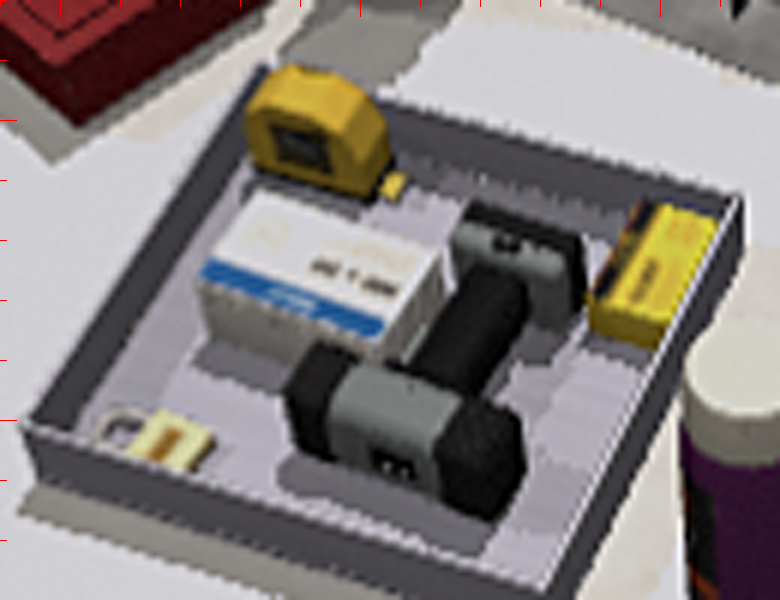

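View pics/c_tray_side.png

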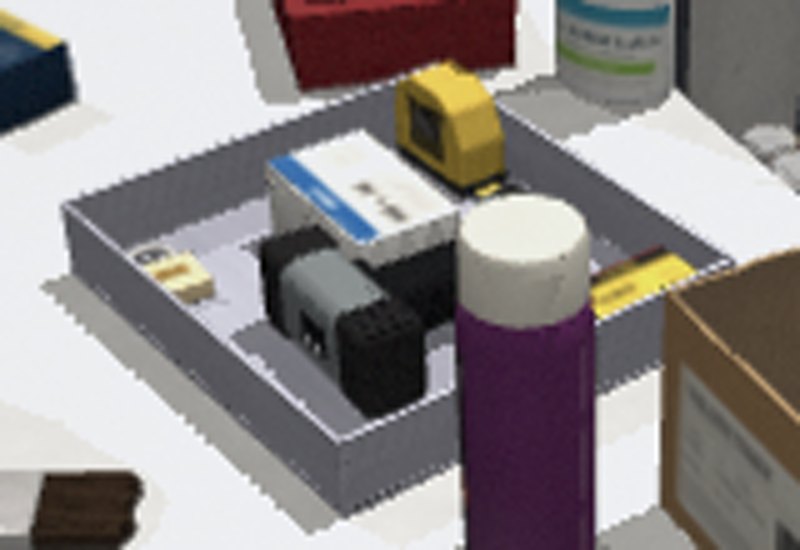

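View pics/c_other.png

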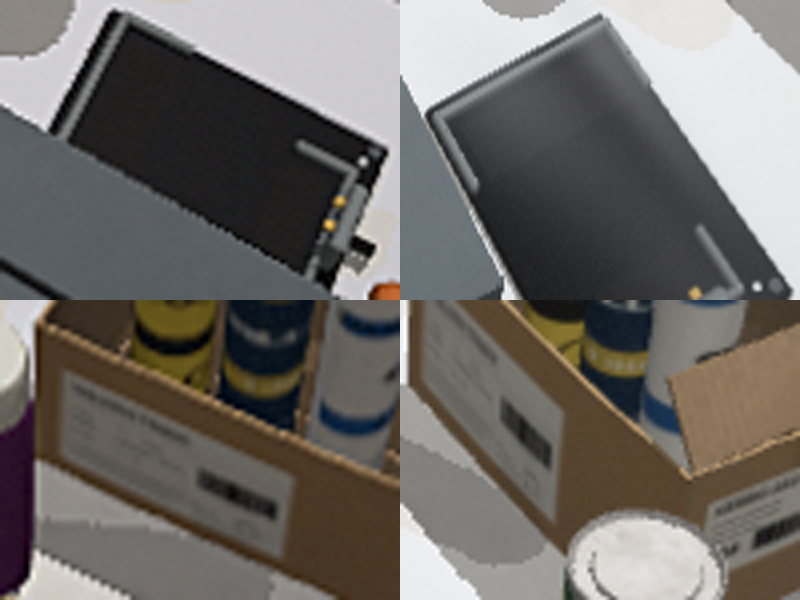

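The top crop shows the scanner in the tray. Its head runs from about (189,192) to (227,210), the foot sits at (226,175), and it looks image-left towards the white box. The tray rim corners are at (184,141), (264,163), (145,201) and (232,228). The other crop shows the cradle's x=+65 edge from (379,282) to (447,317), and the barcode at about (318,219) top and (311,222) side.

```bash
cat > h.py <<'E'
import numpy as np,cv2
from bench import camera_info
from scipy.optimize import least_squares
C={n:camera_info(n) for n in("side","top")}
def proj(n,X):
    c=C[n];return cv2.projectPoints(np.array(X,float).reshape(-1,3),cv2.Rodrigues(np.array(c["R"],float))[0],np.array(c["t"],float),np.array(c["intrinsics"]),np.array(c["dist_coeffs"]))[0][:,0]
def ray(n,p):
    c=C[n];u=cv2.undistortPoints(np.array([[p]],float),np.array(c["intrinsics"]),np.array(c["dist_coeffs"]))[0,0]
    R=np.array(c["R"]);return -R.T@c["t"],R.T@np.array([u[0],u[1],1])
def plane(n,p,z):
    o,d=ray(n,p);return o+d*(z-o[2])/d[2]
def tri(pt,ps):
    o1,d1=ray("top",pt);o2,d2=ray("side",ps)
    s=np.linalg.lstsq(np.c_[d1,-d2],o2-o1,rcond=None)[0]
    a,b=o1+s[0]*d1,o2+s[1]*d2;return (a+b)/2,np.linalg.norm(a-b)
def fit(obs,x0,z0=0):
    # obs: (cam,pixel,local point); pose x,y,yaw
    def w(x,l): c,s=np.cos(x[2]),np.sin(x[2]);return [x[0]+c*l[0]-s*l[1],x[1]+s*l[0]+c*l[1],z0+l[2]]
    f=lambda x:np.concatenate([proj(n,w(x,l))[0]-p for n,p,l in obs])
    r=least_squares(f,x0,loss="soft_l1",x_scale=[10,10,.1]);return r.x,r.fun.reshape(-1,2)
E
python3 - <<'E'
from h import *
np.set_printoptions(precision=1,suppress=True)
T=lambda x,y:(140+x/6,130+y/6)
S=lambda x,y:(150+x/5,110+y/5)
print("tray",[plane("top",T(*p),50) for p in((262,68),(742,197),(30,425),(550,592))],[plane("side",S(*p),50) for p in((65,205),(345,437),(730,262))])
tc=lambda x,y:(350+x/4,280+y/4); sc=lambda x,y:(270+x/2.667,320+y/3)
for z in(0,8): print("cradle",[plane("top",tc(*p),z) for p in((115,8),(387,150))],[plane("side",sc(*p),z) for p in((28,115),(205,12),(390,290))])
print("barcode",tri((317.6,218.8),(311.2,222.5)))
print("carton top",plane("top",(277.6,184),136),plane("top",(349,216),136),plane("side",(283,190.5),136),plane("side",(352,233.75),136))
print("carton bl",plane("top",(277.6,212),0))
for p in ((315,342),(495,400),(522,440),(490,520),(470,200),(585,240),(290,400)): print("scn",p,plane("top",T(*p),60))
for p in ((262,232),(345,250),(425,315)): print("scnS",p,plane("side",S(*p),60))
E
```

```text
tray [array([658. , 460.2,  50. ]), array([709.6, 182.2,  50. ]), array([400.9, 415.6,  50. ]), array([447.6, 134.6,  50. ])] [array([399.6, 415.6,  50. ]), array([451.8, 140.1,  50. ]), array([705.9, 180.5,  50. ])]
cradle [array([ 528.7, -300.4,    0. ]), array([ 521.3, -503.6,    0. ])] [array([ 377.1, -294.7,    0. ]), array([ 530., -296.,    0.]), array([ 519.9, -499. ,    0. ])]
cradle [array([ 524.3, -300.7,    8. ]), array([ 516.9, -502.4,    8. ])] [array([ 374.6, -298.7,    8. ]), array([ 525.7, -300. ,    8. ]), array([ 515.8, -500.8,    8. ])]
barcode (array([589.8, -69.9,  69.1]), np.float64(0.6694690280355051))
carton top [597.4  67.9 136. ] [ 598.3 -156.2  136. ] [548.5  -9.  136. ] [ 597.  -198.7  136. ]
carton bl [595.6  65.5   0. ]
scn (315, 342) [510.1 316.3  60. ]
scn (495, 400) [525.  216.5  60. ]
scn (522, 440) [511.  191.2  60. ]
scn (490, 520) [463.  178.3  60. ]
scn (470, 200) [628.6 301.   60. ]
scn (585, 240) [635.7 233.6  60. ]
scn (290, 400) [473.7 305.6  60. ]
scnS (262, 232) [482.7 320.3  60. ]
scnS (345, 250) [515.9 281.3  60. ]
scnS (425, 315) [527.5 203.6  60. ]
```

```bash
python3 - <<'E'
import cv2,numpy as np
t=cv2.imread("pics/top0.png");s=cv2.imread("pics/side0.png")
b=np.zeros((600,800,3),np.uint8)
def g(im,x,y,w,h,f):
    c=cv2.resize(im[y:y+h,x:x+w],None,fx=f,fy=f,interpolation=cv2.INTER_CUBIC)
    c=(255*(c/255.)**.6).astype(np.uint8)
    for k in range(0,w,5): cv2.line(c,(k*f,0),(k*f,6 if (x+k)%10 else 14),(0,0,255),1)
    for k in range(0,h,5): cv2.line(c,(0,k*f),(6 if (y+k)%10 else 14,k*f),(0,0,255),1)
    return c
b[:600,:450]=g(t,185,160,45,60,10)
b[:480,455:800]=np.pad(g(s,200,150,43,48,8),((0,96),(0,1),(0,0)))[:480]
cv2.imwrite("pics/c_scn.png",b)
E
```

```text
(no output)
```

View pics/c_scn.png

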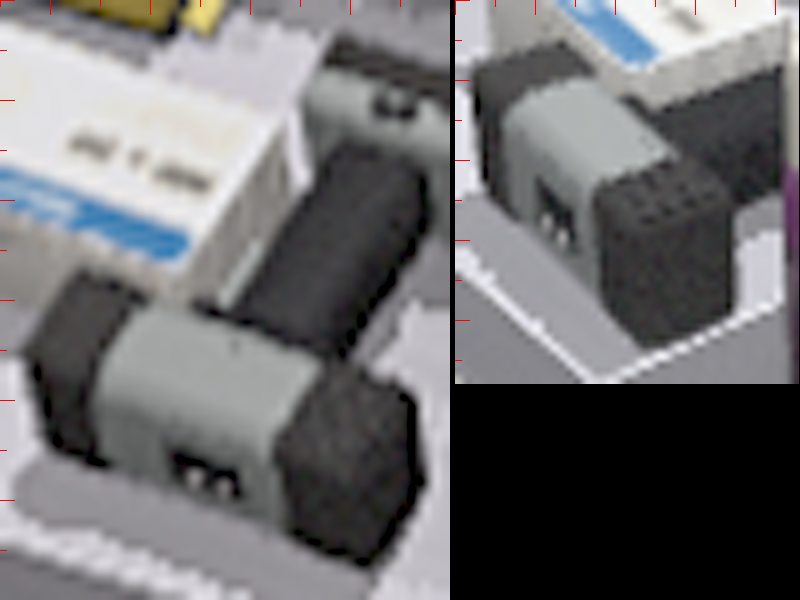

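```bash
python3 - <<'E'
from h import *
np.set_printoptions(precision=1,suppress=True)
a=lambda x,y:(185+x/10-.45,160+y/10-.45); b=lambda x,y:(200+x/8-.45,150+y/8-.45)
T=lambda x,y:(140+x/6-.4,130+y/6-.4);S=lambda x,y:(150+x/5-.4,110+y/5-.4)
obs=[("top",a(85,268),(50,-21,56)),("top",a(28,350),(50,21,56)),("top",a(415,385),(-70,-21,56)),("top",a(370,568),(-70,21,0)),("top",a(45,445),(50,21,0)),("top",a(420,490),(-70,-21,0)),
("side",b(110,42),(50,-21,56)),("side",b(23,75),(50,21,56)),("side",b(145,185),(-70,21,56)),("side",b(278,190),(-70,-21,56)),("side",b(205,348),(-70,21,0)),("side",b(278,310),(-70,-21,0)),
("top",T(470,200),(22,-136,56)),("top",T(585,240),(-48,-136,56))]
x,r=fit(obs,[490,260,1.7],4);print("scanner",x,x[2]);print(r.T)
obs=[("top",T(262,68),(135,145,50)),("top",T(742,197),(135,-145,50)),("top",T(30,425),(-135,145,50)),("top",T(550,592),(-135,-145,50)),("side",S(65,205),(-135,145,50)),("side",S(345,437),(-135,-145,50)),("side",S(730,262),(135,-145,50))]
x,r=fit(obs,[554,298,.17]);print("tray",x,x[2]);print(r.T)
tc=lambda x,y:(350+x/4-.4,280+y/4-.4); sc=lambda x,y:(270+x/2.667-.3,320+y/3-.3)
for z in (4,8,12):
  obs=[("top",tc(115,8),(65,43,z)),("top",tc(387,150),(65,-163,z)),("side",sc(28,115),(-85,43,z)),("side",sc(205,12),(65,43,z)),("side",sc(392,292),(65,-163,z))]
  x,r=fit(obs,[460,-340,0]);print("cradle",z,x,x[2],abs(r).max());print(r.T)
ct=lambda x,y:(270+x/5-.4,180+(y-300)/5-.4); cs=lambda x,y:(280+(x-400)/4-.4,190+(y-300)/4-.4)
obs=[("top",ct(38,320),(-89.5,138,136)),("top",ct(38,458),(-89.5,138,0)),("side",cs(688,475),(-89.5,-138,136)),("top",ct(238,494),(-89.5,-2,64)),("side",cs(525,430),(-89.5,-2,64))]
x,r=fit(obs,[685,-70,0]);print("carton",x,x[2]);print(r.T)
print("tape",plane("top",(268,258),25),"brush",plane("top",(203,252),10),plane("top",(135,290),10))
print("toolbox",tri((313,287),(207,232)),tri((445,360),(303,415)))
print("aerosol",[plane("top",p,201) for p in((254,188),(276,188),(265,182))], [plane("side",(254,155),201)],"tin",plane("top",(367,243),127),plane("side",(341,254),127))
for v in(258,259):print([plane("top",(u,v),25) for u in(249,288)])
E
```

```text
scanner [500.4 271.9   1.7] 1.6515337888521013
[[-1.1 -2.6  0.3 -0.3 -1.5  1.3  0.1 -2.4  3.2  0.5 -2.8  1.5  0.4  0.7]
 [-1.9 -0.2 -0.1  2.5  1.2  0.2 -2.1 -1.8  5.4 -0.3  1.8  1.4 -1.2 -0.6]]
tray [556.  301.5   0.2] 0.17183436475852393
[[-0.2  1.2 -1.6  0.2 -0.7 -0.3  2.5]
 [-1.6 -0.4  0.3  0.2 -0.4  1.9 -0.6]]
cradle 4 [ 460.1 -338.2   -0. ] -0.028369944903576312 2.0506950570421054
[[-0.8  0.5 -0.5 -0.6  2.1]
 [-0.1 -0.  -1.5  0.2  0.5]]
cradle 8 [ 458.4 -339.5   -0. ] -0.0258985436426033 2.527041385142013
[[-0.4  1.3 -0.9 -0.8  2.5]
 [-0.   0.  -1.6 -0.1  0.4]]
cradle 12 [ 456.5 -341.    -0. ] -0.022324705533283567 3.0312686905142527
[[ 0.   2.  -1.4 -1.   3. ]
 [ 0.1  0.1 -1.5 -0.4  0.4]]
carton [684.3 -66.   -0. ] -0.013885060618466801
[[-1.3 -1.6  0.   0.   1.4]
 [-0.2 -0.5  2.3 -0.2  0.5]]
tape [428.4   2.   25. ] brush [358.9 179.4  10. ] [165.5 272.9  10. ]
toolbox (array([ 300.5, -188.5,  266.6]), np.float64(3.185783946948035)) (array([ 285.2, -493.5,  260.6]), np.float64(7.209502560911351))
aerosol [array([509.1,  90.7, 201. ]), array([538.5,  39.9, 201. ]), array([541.4,  75.7, 201. ])] [array([513.8,  62.1, 201. ])] tin [ 549.2 -232.6  127. ] [ 550.  -226.7  127. ]
[array([401.6,  48.7,  25. ]), array([456.7, -47.2,  25. ])]
[array([398.8,  47. ,  25. ]), array([453.8, -48.7,  25. ])]
```

```bash
cat >> h.py <<'E'
from scipy.spatial.transform import Rotation as Rn
import json
def down(h): return Rn.from_euler('z',h)*Rn.from_euler('x',np.pi)
def plan(start,target,n,w):
    "start/target: (pos, Rotation); prints n rows"
    p,R=start;q,Q=target;dv=(R.inv()*Q).as_rotvec()/n;st=(np.array(q)-p)/n;rows=[]
    for i in range(n):
        rows.append([(R.inv().apply(st)).round(1).tolist(),dv.round(4).tolist(),w]);R=R*Rn.from_rotvec(dv)
    for i in range(0,n,8): print(json.dumps(rows[i:i+8]))
def now():
    from bench import monitor
    s=monitor.read_state();return s["position"],Rn.from_quat(s["ee_rot"])
E
python3 - <<'E'
from h import *
s=([157.5,604.8,231.3],now()[1]);print(s[1].as_rotvec())
plan(s,([504,222,130],down(-1.49)),16,85)
E
```

```text
[ 3.11410637e+00 -3.99054053e-01 -1.68148340e-04]
[[[27.0, 17.7, 6.4], [0.0001, -0.0001, 0.0772], 85], [[28.3, 15.5, 6.4], [0.0001, -0.0001, 0.0772], 85], [[29.4, 13.3, 6.4], [0.0001, -0.0001, 0.0772], 85], [[30.3, 11.0, 6.4], [0.0001, -0.0001, 0.0772], 85], [[31.1, 8.6, 6.4], [0.0001, -0.0001, 0.0772], 85], [[31.7, 6.2, 6.4], [0.0001, -0.0001, 0.0772], 85], [[32.0, 3.8, 6.3], [0.0001, -0.0001, 0.0772], 85], [[32.2, 1.3, 6.3], [0.0001, -0.0001, 0.0772], 85]]
[[[32.2, -1.2, 6.3], [0.0001, -0.0001, 0.0772], 85], [[32.1, -3.7, 6.3], [0.0001, -0.0001, 0.0772], 85], [[31.7, -6.2, 6.3], [0.0001, -0.0001, 0.0772], 85], [[31.1, -8.6, 6.3], [0.0001, -0.0001, 0.0772], 85], [[30.4, -10.9, 6.3], [0.0001, -0.0001, 0.0772], 85], [[29.4, -13.3, 6.3], [0.0001, -0.0001, 0.0772], 85], [[28.3, -15.5, 6.3], [0.0001, -0.0001, 0.0772], 85], [[27.0, -17.6, 6.3], [0.0001, -0.0001, 0.0772], 85]]
```

Request:
send_rows --series '[[[27,17.7,6.4],[0,0,0.077],64],[[28.3,15.5,6.4],[0,0,0.077],64],[[29.4,13.3,6.4],[0,0,0.077],64],[[30.3,11,6.4],[0,0,0.077],64],[[31.1,8.6,6.4],[0,0,0.077],64],[[31.7,6.2,6.4],[0,0,0.077],64],[[32,3.8,6.3],[0,0,0.077],64],[[32.2,1.3,6.3],[0,0,0.077],64]]'

```text
clock: 0.9
position: [331.5, 412.4, 179.7]
ee_rot: [0.906, -0.423, -0.0, 0.0]
contact_force: [0.4, 0.1, 0.0]
gripper_width: 64.2
grasp_force: 0.0
```

Request:
send_rows --series '[[[32.2,-1.2,6.3],[0,0,0.077],64],[[32.1,-3.7,6.3],[0,0,0.077],64],[[31.7,-6.2,6.3],[0,0,0.077],64],[[31.1,-8.6,6.3],[0,0,0.077],64],[[30.4,-10.9,6.3],[0,0,0.077],64],[[29.4,-13.3,6.3],[0,0,0.077],64],[[28.3,-15.5,6.3],[0,0,0.077],64],[[27,-17.6,6.3],[0,0,0.08],64]]'

```text
clock: 1.7
position: [505.2, 221.6, 129.3]
ee_rot: [0.734, -0.679, -0.0, 0.0]
contact_force: [0.4, 0.8, 1.0]
gripper_width: 64.1
grasp_force: 0.0
```

Request:
send_rows --series '[[[0,0,5],[0,0,0],64],[[0,0,5],[0,0,0],64]]'

```text
clock: 1.9
position: [504.7, 222.1, 119.1]
ee_rot: [0.735, -0.678, -0.0, 0.001]
contact_force: [-0.2, 0.3, -1.0]
gripper_width: 64.0
grasp_force: 0.0
```

```bash
python3 - <<'E'
from h import *
from bench import *
s=monitor.read_state();print(s["clock"],s["position"],s["joints"],s["gripper_width"],s["contact_force"])
t=get_image("top");cv2.imwrite("pics/t1.png",t[:,:,::-1]);u=get_image("side");cv2.imwrite("pics/s1.png",u[:,:,::-1])
b=np.hstack([cv2.resize(t[110:230,140:250,::-1],(550,600)),np.zeros((600,1,3),np.uint8)])
cv2.imwrite("pics/v1.png",np.hstack([cv2.resize(t[110:230,140:240,::-1],(400,480)),cv2.resize(u[100:220,160:260,::-1],(400,480))]))
E
```

```text
1.9 [504.68030193 222.06244757 119.11721516] [ 7.08419459e-01  3.70138796e-01 -3.25708045e-01 -3.05750272e-04
 -8.76035516e-01 -6.28414205e-01] 63.95042650284972 [-0.18598645  0.34095894 -0.97519098]
```

View pics/v1.png

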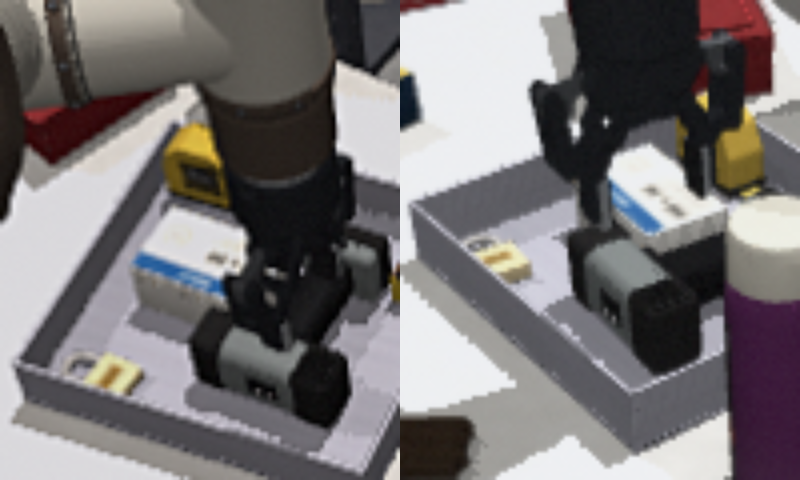

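The tool is above the rear half of the head. In this montage the rear black end is at (320,390) on the left and (665,330) on the right. I'll check the aim numerically before descending.

```bash
python3 - <<'E'
from h import *
p=proj("top",[[504.7,222.1,60],[504.7,222.1,119]]);q=proj("side",[[504.7,222.1,60],[504.7,222.1,119]])
print((p-[140,110])*4,(q-[160,100])*4+[400,0])
c=np.cos(1.6515);s=np.sin(1.6515)
L=np.array([(-70,-21),(-70,21),(-30,-21),(-30,21),(-50,0)])
W=np.c_[500.4+c*L[:,0]-s*L[:,1],271.9+s*L[:,0]+c*L[:,1],0*L[:,0]+60]
print((proj("top",W)-[140,110])*4);print((proj("side",W)-[160,100])*4+[400,0])
E
```

```text
[[308.6877795  362.5809666 ]
 [300.77364831 314.11921209]] [[657.13358058 287.46875689]
 [651.15630279 212.61051992]]
[[345.56773127 351.65606562]
 [318.27613493 392.91587679]
 [299.00645148 333.46693147]
 [271.18073102 374.147646  ]
 [308.52782923 362.85271815]]
[[699.16844547 292.0133712 ]
 [643.69119414 312.39790663]
 [669.39091127 263.75305444]
 [614.60695528 283.22221092]
 [656.78886954 287.60849186]]
```

Request:
send_rows --series '[[[0,0,20],[0,0,0],64],[[0,0,20],[0,0,0],64],[[0,0,20],[0,0,0],64],[[0,0,15],[0,0,0],64],[[0,0,13],[0,0,0],64],[[0,0,8],[0,0,0],64],[[0,0,4],[0,0,0],64]]'

```text
clock: 2.7
position: [504.4, 223.1, 19.4]
ee_rot: [0.735, -0.678, -0.0, 0.0]
contact_force: [-0.2, 0.3, -0.5]
gripper_width: 63.8
grasp_force: 0.0
```

Request:
send_rows --series '[[[0,0,0],[0,0,0],50],[[0,0,0],[0,0,0],48],[[0,0,0],[0,0,0],46],[[0,0,0],[0,0,0],44],[[0,0,0],[0,0,0],42]]'

```text
clock: 3.2
position: [505.6, 223.2, 20.7]
ee_rot: [0.735, -0.678, 0.0, -0.001]
contact_force: [0.4, -0.0, 2.8]
gripper_width: 42.3
grasp_force: 8.2
```

Request:
send_rows --series '[[[0,0,0],[0,0,0],30],[[0,0,0],[0,0,0],30],[[0,0,0],[0,0,0],30],[[0,0,-3],[0,0,0],30],[[0,0,-5],[0,0,0],30],[[0,0,-8],[0,0,0],30]]'

```text
clock: 3.8
position: [503.2, 221.7, 34.9]
ee_rot: [0.735, -0.678, -0.001, 0.002]
contact_force: [-0.7, -0.3, -3.3]
gripper_width: 41.6
grasp_force: 60.8
```

Request:
send_rows --series '[[[0,0,-10],[0,0,0],30],[[0,0,-12],[0,0,0],30],[[0,0,-15],[0,0,0],30],[[0,0,-20],[0,0,0],30],[[0,0,-20],[0,0,0],30],[[0,0,-20],[0,0,0],30],[[0,0,-20],[0,0,0],30],[[0,0,-10],[0,0,0],30]]'

```text
clock: 4.6
position: [505.4, 223.2, 165.7]
ee_rot: [0.735, -0.678, 0.0, -0.002]
contact_force: [0.4, -0.6, -3.4]
gripper_width: 41.3
grasp_force: 61.1
```

```bash
python3 - <<'E'
from h import *
from bench import *
s=monitor.read_state();print(s["clock"],s["position"],s["joints"],s["gripper_width"],s["grasp_force"],s["contact_force"],s["wrist_torque"])
t=get_image("top");cv2.imwrite("pics/t2.png",t[:,:,::-1]);u=get_image("side");cv2.imwrite("pics/s2.png",u[:,:,::-1])
cv2.imwrite("pics/v2.png",np.hstack([cv2.resize(t[110:230,140:240,::-1],(400,480)),cv2.resize(u[80:200,160:260,::-1],(400,480))]))
E
```

```text
4.6 [505.38508377 223.19399281 165.73671534] [ 7.09485069e-01  3.17783356e-01 -2.69817642e-01  3.76275851e-04
 -9.79040551e-01 -6.28563833e-01] 41.278049771584904 61.11960768699646 [ 0.42933779 -0.56931251 -3.381507  ] [-0.05861236  0.09020171  0.02573843]
```

View pics/v2.png

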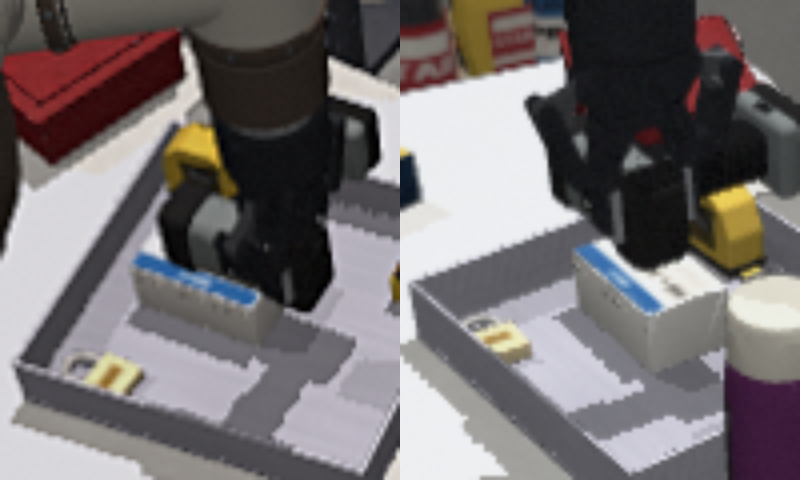

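The scanner is lifted clear, the white box stayed in place, and the grip is 61 N. Next I carry it back and high, then rotate it to the free table area.

```bash
python3 - <<'E'
from h import *
p,R=now()
plan((p,R),([400,223,250],down(-1.49)),5,30)
plan(([400,223,250],down(-1.49)),([392,-120,250],down(-3.157)),15,30)
E
```

```text
[[[-1.7, 21.0, -17.1], [-0.0007, 0.0005, 0.0001], 30], [[-1.7, 21.0, -17.1], [-0.0007, 0.0005, 0.0001], 30], [[-1.7, 21.0, -17.0], [-0.0007, 0.0005, 0.0001], 30], [[-1.7, 21.0, -17.0], [-0.0007, 0.0005, 0.0001], 30], [[-1.6, 21.0, -17.0], [-0.0007, 0.0005, 0.0001], 30]]
[[[22.7, 2.4, 0.0], [0.0, -0.0, 0.1111], 30], [[22.9, -0.2, -0.0], [0.0, -0.0, 0.1111], 30], [[22.7, -2.7, -0.0], [0.0, -0.0, 0.1111], 30], [[22.3, -5.2, -0.0], [0.0, -0.0, 0.1111], 30], [[21.6, -7.6, -0.0], [0.0, -0.0, 0.1111], 30], [[20.6, -10.0, -0.0], [0.0, -0.0, 0.1111], 30], [[19.3, -12.2, -0.0], [0.0, -0.0, 0.1111], 30], [[17.9, -14.3, -0.0], [0.0, -0.0, 0.1111], 30]]
[[[16.2, -16.2, -0.0], [0.0, -0.0, 0.1111], 30], [[14.3, -17.9, -0.0], [0.0, -0.0, 0.1111], 30], [[12.2, -19.3, -0.0], [0.0, -0.0, 0.1111], 30], [[10.0, -20.6, -0.0], [0.0, -0.0, 0.1111], 30], [[7.7, -21.6, -0.0], [0.0, -0.0, 0.1111], 30], [[5.2, -22.3, -0.0], [0.0, -0.0, 0.1111], 30], [[2.7, -22.7, -0.0], [0.0, -0.0, 0.1111], 30]]
```

Request:
send_rows --series '[[[-1.5,12,-17],[0,0,0],30],[[-1.5,20,-17],[0,0,0],30],[[-2,26,-17],[0,0,0],30],[[-2,26,-17],[0,0,0],30],[[-1.5,21,-17],[0,0,0],30]]'

```text
clock: 5.2
position: [397.3, 221.9, 247.1]
ee_rot: [0.735, -0.678, -0.0, 0.002]
contact_force: [0.2, 1.4, -4.3]
gripper_width: 41.6
grasp_force: 62.0
```

Request:
send_rows --series '[[[22.7,2.4,0],[0,0,0.111],30],[[22.9,-0.2,0],[0,0,0.111],30],[[22.7,-2.7,0],[0,0,0.111],30],[[22.3,-5.2,0],[0,0,0.111],30],[[21.6,-7.6,0],[0,0,0.111],30],[[20.6,-10,0],[0,0,0.111],30],[[19.3,-12.2,0],[0,0,0.111],30],[[17.9,-14.3,0],[0,0,0.111],30]]'

```text
clock: 6.0
position: [394.1, 38.7, 246.8]
ee_rot: [-0.37, 0.929, 0.0, -0.001]
contact_force: [0.7, -0.1, -3.8]
gripper_width: 41.5
grasp_force: 62.2
```

Request:
send_rows --series '[[[16.2,-16.2,0],[0,0,0.111],30],[[14.3,-17.9,0],[0,0,0.111],30],[[12.2,-19.3,0],[0,0,0.111],30],[[10,-20.6,0],[0,0,0.111],30],[[7.7,-21.6,0],[0,0,0.111],30],[[5.2,-22.3,0],[0,0,0.111],30],[[2.7,-22.7,0],[0,0,0.113],30],[[0,0,0],[0,0,0],30]]'

```text
clock: 6.8
position: [390.7, -121.9, 246.6]
ee_rot: [0.01, 1.0, 0.0, -0.001]
contact_force: [-0.3, 0.8, -3.6]
gripper_width: 41.7
grasp_force: 62.5
```

Request:
send_rows --series '[[[0,0,20],[0,0,0],30],[[0,0,35],[0,0,0],30],[[0,0,40],[0,0,0],30],[[0,0,40],[0,0,0],30],[[0,0,35],[0,0,0],30],[[0,0,20],[0,0,0],30],[[0,0,10],[0,0,0],30],[[0,0,0],[0,0,0],30]]'

```text
clock: 7.6
position: [390.3, -120.2, 46.2]
ee_rot: [0.007, 1.0, -0.0, -0.003]
contact_force: [-0.3, -0.2, -4.0]
gripper_width: 41.6
grasp_force: 62.7
```

```bash
python3 - <<'E'
from h import *
from bench import *
s=monitor.read_state();print(s["clock"],s["position"],s["ee_rot"],s["joints"],s["gripper_width"],s["contact_force"])
t=get_image("top");cv2.imwrite("pics/t3.png",t[:,:,::-1]);u=get_image("side");cv2.imwrite("pics/s3.png",u[:,:,::-1])
cv2.imwrite("pics/v3.png",np.hstack([cv2.resize(t[200:340,230:360,::-1],(400,430)),cv2.resize(u[180:320,170:300,::-1],(400,430))]))
E
```

```text
7.6 [ 390.26391288 -120.1721236    46.15974352] [ 7.28822555e-03  9.99970251e-01 -1.19118582e-04 -2.52290092e-03] [ 1.03115950e-01  2.81027619e-01 -7.39034940e-01 -6.04924433e-04
 -5.55775186e-01 -1.68797422e+00] 41.64599213564852 [-0.27662124 -0.18068388 -3.97586772]
```

View pics/v3.png

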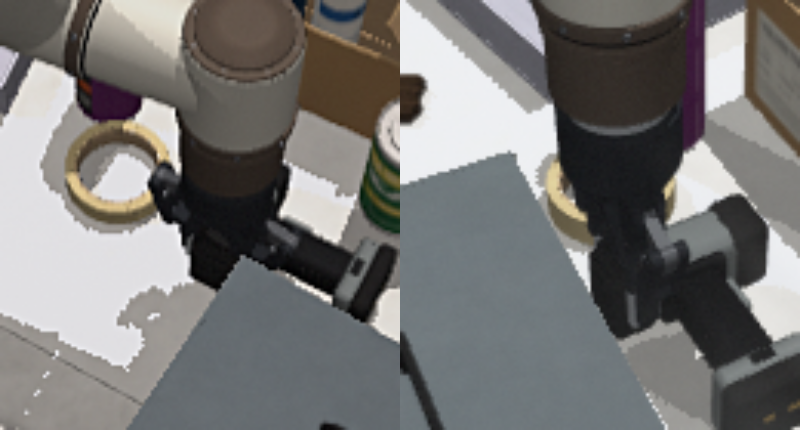

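The scanner is held level about 30 mm above the free table area, clear of the tape roll at (120,170) and the tin at (390,170) in this montage. I'll lower it until it touches.

Request:
send_rows --series '[[[0,0,10],[0,0,0],30],[[0,0,8],[0,0,0],30],[[0,0,4],[0,0,0],30],[[0,0,2],[0,0,0],30],[[0,0,1],[0,0,0],30],[[0,0,0],[0,0,0],30]]'

```text
clock: 8.3
position: [392.0, -120.4, 23.0]
ee_rot: [0.008, 1.0, -0.0, 0.0]
contact_force: [-0.2, -0.2, -2.9]
gripper_width: 41.3
grasp_force: 62.5
```

Request:
send_rows --series '[[[0,0,1],[0,0,0],30],[[0,0,1],[0,0,0],30],[[0,0,0],[0,0,0],30]]'

```text
clock: 8.6
position: [391.8, -120.4, 20.9]
ee_rot: [0.008, 1.0, -0.0, -0.0]
contact_force: [-0.6, -0.3, -3.8]
gripper_width: 41.6
grasp_force: 62.5
```

Request:
send_rows --series '[[[0,0,1],[0,0,0],30],[[0,0,1],[0,0,0],30],[[0,0,0],[0,0,0],30]]'

```text
clock: 8.9
position: [391.7, -120.4, 18.8]
ee_rot: [0.008, 1.0, -0.0, -0.0]
contact_force: [1.0, -0.8, -3.6]
gripper_width: 41.6
grasp_force: 62.5
```

Request:
send_rows --series '[[[0,0,1],[0,0,0],30],[[0,0,0.5],[0,0,0],30],[[0,0,0],[0,0,0],30]]'

```text
clock: 9.2
position: [391.8, -120.4, 17.4]
ee_rot: [0.008, 1.0, -0.0, -0.0]
contact_force: [0.7, -0.4, -3.2]
gripper_width: 41.2
grasp_force: 62.6
```

Request:
send_rows --series '[[[0,0,1],[0,0,0],30],[[0,0,0.5],[0,0,0],30],[[0,0,0],[0,0,0],30]]'

```text
clock: 9.5
position: [391.9, -120.4, 16.9]
ee_rot: [0.007, 1.0, -0.0, 0.0]
contact_force: [-3.5, 1.8, 9.5]
gripper_width: 41.3
grasp_force: 63.7
```

Request:
send_rows --series '[[[0,0,0.5],[0,0,0],30],[[0,0,0.5],[0,0,0],30],[[0,0,0],[0,0,0],30]]'

```text
clock: 9.8
position: [391.9, -120.4, 16.9]
ee_rot: [0.007, 1.0, -0.0, 0.0]
contact_force: [-5.7, 4.8, 21.1]
gripper_width: 41.4
grasp_force: 64.9
```

```bash
python3 - <<'E'
from h import *
a=([391.9,-120.4,107],down(-3.156)); plan(a,([429.3,-166.3,77],down(-1.585)),13,85)
E
```

```text
[[[-2.9, -3.5, 2.3], [-0.0, 0.0, -0.1208], 85], [[-2.5, -3.8, 2.3], [-0.0, 0.0, -0.1208], 85], [[-2.0, -4.1, 2.3], [-0.0, 0.0, -0.1208], 85], [[-1.5, -4.3, 2.3], [-0.0, 0.0, -0.1208], 85], [[-1.0, -4.4, 2.3], [-0.0, 0.0, -0.1208], 85], [[-0.4, -4.5, 2.3], [-0.0, 0.0, -0.1208], 85], [[0.1, -4.6, 2.3], [-0.0, 0.0, -0.1208], 85], [[0.7, -4.5, 2.3], [-0.0, 0.0, -0.1208], 85]]
[[[1.2, -4.4, 2.3], [-0.0, 0.0, -0.1208], 85], [[1.7, -4.2, 2.3], [-0.0, 0.0, -0.1208], 85], [[2.2, -4.0, 2.3], [-0.0, 0.0, -0.1208], 85], [[2.7, -3.7, 2.3], [-0.0, 0.0, -0.1208], 85], [[3.1, -3.3, 2.3], [-0.0, 0.0, -0.1208], 85]]
```

Request:
send_rows --series '[[[0,0,0],[0,0,0],50],[[0,0,0],[0,0,0],64],[[0,0,0],[0,0,0],66],[[0,0,-10],[0,0,0],66],[[0,0,-20],[0,0,0],66],[[0,0,-30],[0,0,0],66],[[0,0,-30],[0,0,0],75]]'

```text
clock: 10.5
position: [391.5, -120.5, 105.5]
ee_rot: [0.008, 1.0, -0.0, -0.001]
contact_force: [0.3, 0.2, -0.8]
gripper_width: 75.0
grasp_force: 0.0
```

Request:
send_rows --series '[[[-2.9,-3.5,2],[0,0,-0.121],85],[[-2.5,-3.8,2],[0,0,-0.121],85],[[-2,-4.1,2],[0,0,-0.121],85],[[-1.5,-4.3,2],[0,0,-0.121],85],[[-1,-4.4,2],[0,0,-0.121],85],[[-0.4,-4.5,2],[0,0,-0.121],85],[[0.1,-4.6,2],[0,0,-0.121],85],[[0.7,-4.5,2],[0,0,-0.121],85]]'

```text
clock: 11.3
position: [414.9, -148.9, 88.6]
ee_rot: [-0.461, 0.887, 0.0, -0.0]
contact_force: [0.0, 0.1, -0.7]
gripper_width: 85.1
grasp_force: 0.0
```

Request:
send_rows --series '[[[1.2,-4.4,2],[0,0,-0.121],85],[[1.7,-4.2,2],[0,0,-0.121],85],[[2.2,-4,2],[0,0,-0.121],85],[[2.7,-3.7,2],[0,0,-0.121],85],[[3.1,-3.3,2],[0,0,-0.119],85],[[0,0,0],[0,0,0],85]]'

```text
clock: 11.9
position: [429.4, -166.5, 78.4]
ee_rot: [-0.702, 0.713, 0.0, -0.0]
contact_force: [0.3, 0.5, -0.3]
gripper_width: 84.9
grasp_force: 0.0
```

```bash
python3 - <<'E'
from h import *
from bench import *
s=monitor.read_state();print(s["clock"],s["position"],s["ee_rot"])
u=get_image("side");cv2.imwrite("pics/s4.png",u[:,:,::-1])
cv2.imwrite("pics/v4.png",cv2.resize(u[200:300,200:300,::-1],(600,600),interpolation=cv2.INTER_CUBIC))
def sc(x,y,l): c,q=np.cos(-.014),np.sin(-.014);return [x+c*l[0]-q*l[1],y+q*l[0]+c*l[1],l[2]]
print((proj("side",[sc(442,-120.4,l) for l in((50,-21,56),(50,21,56),(-70,-21,56),(22,-104,56),(22,-136,56),(-48,-136,56),(50,-21,0),(22,-136,0))])-[200,200])*6)
E
```

```text
11.9 [ 429.37430069 -166.52285311   78.41705192] [-7.01561875e-01  7.12608451e-01  2.20179317e-04 -2.88023316e-04]
[[546.9822963  372.23823129]
 [487.90763782 297.28388858]
 [237.99375518 499.79002863]
 [603.17043531 567.47599726]
 [656.02779267 637.80930888]
 [464.14594737 727.96851291]
 [541.6921822  477.32230151]
 [645.65154206 742.6894241 ]]
```

View pics/v4.png

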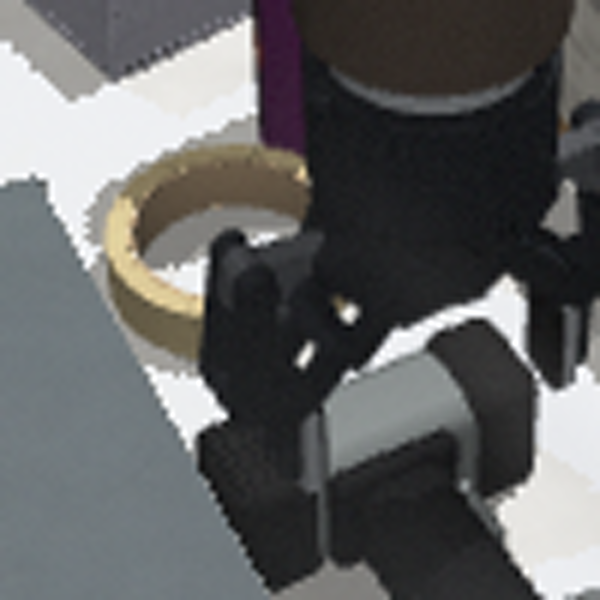

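The scanner lies flat with its front edge at (533,430), about 2 px (4 mm) short of my estimate. I'll shift 3 mm and descend over the handle.

Request:
send_rows --series '[[[0,3,10],[0,0,0],85],[[0,0,15],[0,0,0],85],[[0,0,15],[0,0,0],85],[[0,0,12],[0,0,0],85],[[0,0,10],[0,0,0],85],[[0,0,6],[0,0,0],85],[[0,0,3],[0,0,0],85]]'

```text
clock: 12.65
position: [425.9, -166.1, 7.3]
ee_rot: [-0.702, 0.713, 0.0, -0.0]
contact_force: [-0.2, -1.4, -0.3]
gripper_width: 85.2
grasp_force: 0.0
```

Request:
send_rows --series '[[[0,0,0],[0,0,0],60],[[0,0,0],[0,0,0],50],[[0,0,0],[0,0,0],47],[[0,0,0],[0,0,0],44],[[0,0,0],[0,0,0],42],[[0,0,0],[0,0,0],40],[[0,0,0],[0,0,0],38],[[0,0,0],[0,0,0],36]]'

```text
clock: 13.45
position: [425.2, -166.2, 8.2]
ee_rot: [-0.702, 0.712, 0.001, -0.001]
contact_force: [-0.5, 1.2, 7.3]
gripper_width: 36.0
grasp_force: 6.6
```

Request:
send_rows --series '[[[0,0,0],[0,0,0],25],[[0,0,0],[0,0,0],25],[[0,0,0],[0,0,0],25]]'

```text
clock: 13.75
position: [425.2, -166.2, 8.4]
ee_rot: [-0.702, 0.712, 0.001, -0.001]
contact_force: [-0.3, 0.7, 8.3]
gripper_width: 35.6
grasp_force: 61.3
```

```bash
python3 - <<'E'
from h import *
np.set_printoptions(precision=1,suppress=True)
P={}
for n,(x0,x1,y0,y1) in {"top":(306,330,208,228),"side":(301,322,208,238)}.items():
    g=cv2.cvtColor(cv2.imread(f"pics/{n}0.png"),6)[y0:y1,x0:x1]
    th,m=cv2.threshold(g,0,255,cv2.THRESH_BINARY_INV|cv2.THRESH_OTSU)
    k,l,st,ce=cv2.connectedComponentsWithStats(m,connectivity=8)
    print(n,th);
    for i in range(1,k):
        if st[i,4]>8: print(st[i],ce[i]+[x0,y0])
for pt in((317.2,218.4),(317.6,218.8)):
  for ps in((310.8,222.1),(311.2,222.5)):print(tri(pt,ps))
print(proj("top",[[593,-68,64]]),proj("side",[[593,-68,64]]))
E
```

```text
top 73.0
[ 8  0 16 20 87] [325.1 213.6]
[ 3  6 17 10 66] [317.2 218.6]
[ 0 15 11  5 24] [310.  225.6]
side 86.0
[11  0 10 30 89] [319. 218.]
[ 4  7 13 17 90] [311. 223.]
[ 0 20  9 10 34] [304.2 233.3]
(array([590. , -68.3,  69.3]), np.float64(1.2670655550026835))
(array([591.7, -67.7,  66.8]), np.float64(1.1681066566461644))
(array([588.2, -70.5,  71.5]), np.float64(0.7691670261823138))
(array([589.8, -69.9,  69.1]), np.float64(0.6694690280355051))
[[317.3 218.8]] [[311.9 223.1]]
```

Request:
send_rows --series '[[[0,0,-4],[0,0,0],25],[[0,0,-10],[0,0,0],25],[[0,0,-12],[0,0,0],25],[[0,0,-10],[0,0,0],25],[[0,0,0],[0,0,0],25]]'

```text
clock: 14.25
position: [426.7, -166.2, 45.1]
ee_rot: [-0.702, 0.712, -0.001, 0.001]
contact_force: [0.7, -0.0, -3.5]
gripper_width: 35.5
grasp_force: 60.4
```

Request:
send_rows --series '[[[-8,0,0],[0,0,0],25],[[-12,-1,0],[0,0,0],25],[[-14,0,0],[0,0,0],25],[[-12,0,0],[0,0,0],25],[[-6,0,0],[0,0,0],25],[[0,0,0],[0,0,0],25],[[0,0,0],[0,0,0],25],[[0,0,0],[0,0,0],25]]'

```text
clock: 15.05
position: [427.9, -114.4, 43.9]
ee_rot: [-0.702, 0.712, 0.0, -0.0]
contact_force: [-0.6, 0.7, -4.3]
gripper_width: 35.3
grasp_force: 60.4
```

```bash
python3 - <<'E'
from h import *
from bench import *
s=monitor.read_state();print(s["clock"],s["position"],s["ee_rot"],s["gripper_width"])
t=get_image("top");u=get_image("side");cv2.imwrite("pics/t5.png",t[:,:,::-1]);cv2.imwrite("pics/s5.png",u[:,:,::-1])
p=s["position"];o=p+[12.6,45.8,-8.4]
L=[o+[50,-22,56],o+[50,20,56],o+[50,-22,0],o+[22,-136,56]]
# compare the head's front vertical edge with the dark mask in the side view
q=proj("side",L);print(q)
g=cv2.cvtColor(u,7)
for f in(.3,.5,.7):
    a=q[0]+f*(q[2]-q[0]);print(np.round(a),g[int(a[1]),int(a[0])-8:int(a[0])+8])
d=cv2.cvtColor(t,7);q=proj("top",[o+[50,-1,56],o+[22,-136,56]]);print(q)
# was the barcode/carton left as it was?
t0=cv2.imread("pics/s0.png") if 0 else cv2.imread("pics/side0.png")[:,:,::-1]
print("carton diff",np.abs(u[190:265,285:410].astype(int)-t0[190:265,285:410]).mean())
E
```

```text
15.05 [ 427.94307059 -114.41793867   43.85422082] [-7.01689580e-01  7.12482788e-01  4.61248482e-05 -8.50051759e-05] 35.30755917014021
[[278.69483307 235.37423642]
 [269.0966886  223.90204623]
 [278.29077017 253.68458701]
 [295.84666507 275.69537842]]
[279. 241.] [30 29 30 30 29 31 30 30 87 31 25 22 24 25 25 54]
[278. 245.] [ 37  39  37  37  37  36  35  33  30  33  31  29  28  43 127 129]
[278. 248.] [ 39  39  38  38  39  39  36  39  39  37  36  48 195 238 229 228]
[[301.77078427 240.27069641]
 [341.98021189 269.89206622]]
carton diff 2.014613333333333
```

```bash
python3 - <<'E'
from h import *
np.set_printoptions(precision=1,suppress=True)
p=np.array([427.9,-114.4,43.9])
print("finger tip",proj("side",p+[[18,-11,0],[33,-11,0],[33,11,0],[33,-11,40]]))
o=p+[12.6,45.8,-8.4]
for z in(56,28,0): print(z,proj("side",[o+[50,-22,z],o+[50,20,z],o+[22,-137,z],o+[22,-105,z]]).tolist())
u=cv2.imread("pics/s5.png");g=cv2.cvtColor(u,6)
for y in range(216,292,2): print(y,"".join("#" if v<45 else("+" if v<75 else("-" if v<140 else ".")) for v in g[y,240:310]))
E
```

```text
finger tip [[268.4 268.8]
 [274.5 266.2]
 [269.5 259.6]
 [274.7 253. ]]
56 [[278.6735597811248, 235.36044563370413], [269.0756825292709, 223.88823579330673], [296.0977500142228, 276.02508530305295], [287.545559674594, 265.30663815124376]]
28 [[278.4680886632809, 244.69112625801785], [269.0547226546763, 233.16348290914627], [295.50407697438385, 285.4634841228386], [287.1419230164472, 274.7343206415062]]
0 [[278.2702808638742, 253.6719842163531], [269.0343614357617, 242.10039525797595], [294.9350408122292, 294.5138277503845], [286.75459704470074, 283.783274129657]]
216 ###########+----------++#############-.........-++----------------++--
218 #####################################-..........-+++-------------+++++
220 #####################################-....-.......-+++------------++++
222 #####################################-.-###++.......-+++-----------++#
224 #####################################+---------......--++------------+
226 ######################################+++++++##+-......--++-----------
228 #######################################++++#######.......--++---------
230 #
[... 1619 characters left out ...]
---...................---
274 ....-----------################+#####---------+++++-................--
276 ----------------#########++--######------+#++++++++++.................
278 ---------------..###++--...----------###+++++++++++++-................
280 ---------------..---.......----++######++++++++++++++-................
282 ---------------------...----########+#####+#####+++++-................
284 ------------------+----++++#++++#+################+++-................
286 ------------------+++++++++++#+++#################+++-................
288 ------------------++#+++++++++######################+.................
290 ------------------+++##++++#################++#######.................
```

```bash
python3 - <<'E'
from h import *
g=cv2.cvtColor(cv2.imread("pics/s5.png"),6)
h=cv2.cvtColor(cv2.imread("pics/side0.png"),6);k=cv2.cvtColor(cv2.imread("pics/s4.png"),6)
ch="0123456789abcdefghijklmnopqrstuvwxyz"
print("now (g/8)")
for y in range(212,258): print(y,"".join(ch[v//8] for v in g[y,252:300]), "".join(ch[v//8] for v in h[y,252:300]))
print("on table")
for y in range(248,290): print(y,"".join(ch[v//8] for v in k[y,245:300]))
E
```

```text
now (g/8)
212 55555555555555687aa432542gtkkkkc989bdddcccdedeed 55445545444544555otttttttttkjkkc989bddccccdddeed
213 66655555566787bba73233333bkkkkkka999bddccccddeee 55554554444444555ottttttkkkkkkkkb989bddcccdddeee
214 9aa8887899cccbbb732224322bkkkkkkha889cddddccdeee 55555545444444655ottttkkkkkkkkkkh9989cddccccdede
215 cccccccccccbb773333322233bkkkkkkkeb889cdddcccdde 55555454444444655ottkkkkkkkkkkkkkea899cddccccdee
216 9accccccc9773332323222223bkkkkkkkkka889cdcccccde 55454455444444655nkkkkkkkkkkkkkkkkka899cdccccdde
217 3334433232323332223333332bkkkkkkkkkk988addcccccd 55555544544444655fkkkkkkkkkkkkkkkkkk988addcccccd
218 3233333333323333322232222bkkkkkkkkkkf988addccccd 55555554554444655fjkkkkkkkkkkkkkkkkkf989addccccd
219 4433444333333332323223322fkkkkkkkkkkkc988addcccc 55555555544444655fggjkkkkkkkkkkkkkkkkc988addcccc
220 3333333333333223223323223fkkkjgjkkkkkkc988bddccc 55555554444444655fgggjjjkkkkkkkkkkkkkkc988bdcccc
221 3334333333333333332233323fkkc555jkkkkkha989bddcc 55555555555455655fgggfgfjjkkkkkkkkkkkkha888bddcc
222 3333333333333332233223232fjf55558kkkkkkha989bdcc 55555555544544656
[... 5430 characters left out ...]
5554443344444433788533444445asssrsrrtstt
279 554448ab98845555444433444444443798633344455msssssrrrrtt
280 555569aba54555444344444444444449ib5334445agssssssssrrrs
281 555547bba53444443444444444433339ha534449fssssssssssssss
282 554444649644443344545445433333326a9449fggssssssssssssrr
283 444444439633334344443344433333333ba9ffgssssssssssssssrr
284 4443444496344434434344343333433336babgssssssssssssssssr
285 44444444974443334443444434343333336aahsssssssssssssssss
286 444444449733433444344444444433333339a9sssssssssssssssss
287 434434449744444344444444444443343333baissssssssssssssss
288 4444444497444434444444444444444433336aamsssssssssssssss
289 444444449744444444444444444443343434368nsssssssssssssss
```

```bash
python3 - <<'E'
from h import *
g5=cv2.cvtColor(cv2.imread("pics/s5.png"),6);g4=cv2.cvtColor(cv2.imread("pics/s4.png"),6)
ch="0123456789abcdefghijklmnopqrstuvwxyz"
def f(o): return proj("side",[np.array(o)+l for l in([22,-105,56],[22,-137,56],[-48,-136,56],[22,-137,0])])
print("s5",f([440.5,-68.6,35.5]).tolist());print("s4",f([438,-120.4,0]).tolist())
for y in range(262,304): print(y,"".join(ch[v//8] for v in g5[y,255:300]))
for y in range(284,334): print(y,"".join(ch[v//8] for v in g4[y,272:316]))
E
```

```text
s5 [[287.545559674594, 265.30663815124376], [296.0977500142228, 276.02508530305295], [264.10321712651006, 289.7778477964717], [294.9350408122292, 294.5138277503845]]
s4 [[299.6252953915052, 295.3412808576869], [308.62471982078756, 307.01066429567186], [276.5569803728902, 322.08160002694814], [306.92250300045384, 324.4883707893646]]
262 222222222333333b55nsssssssssttttttttttttttttk
263 22222313334334356bssssssssssssttttttttttttttl
264 23322223333333334mtsssssssssssssttttttttttttt
265 22322233333343433gssssssssssssssstttstsssssss
266 323222333333334343gssssssssssssssssssssssssss
267 323323333334344344fssssssssssssssssssssssssss
268 23323444334333433435sssssssssssssssssssssssss
269 33333333333333433333fssssssjgehosssssssssssss
270 332333333433343444444gssskdefgffrssssssssssss
271 2333333434433444344434jkdfffgghgissssssssssss
272 333333334334434444445cdffgggghhgflrssssssssss
273 3333333333444344464449fgggghggfffagmrssssssss
274 3333433344434445544444cghggggfa87777gssssssss
275 3333433434444684344445dhggff966677888gsssssss
276 933333344488de544445aggffc755666777788rsssssr
277 d53334448egh
[... 3083 characters left out ...]
66666bjjjjjjjj
320 898667777777777777777777778a6666666cjgjjjjjj
321 8986677777777777777777779cc87766766dgggjjjjj
322 898666777777777777777777b9777777766cgggggjjj
323 8986666777777777777777777777777766afgggggggg
324 9976667777777777779a8777777777776fqgfggggggf
325 99766677777777779cc977777777777aqrrrrrrggggg
326 9976666767777777c987777777777afqrrrrrrrrrrrh
327 e97666677777777787777777777affrrrrrrrrrrrssr
328 j976666677777777777778877affggrrrrrrrrrrrsss
329 jd766667777777777777878affggrrrrrrrrrrrrssss
330 kjb666667777777777788afgggrrrrrrrrrrrrrsssss
331 jjc6666767777777777affggrrrrrrrrrrrrrrrrssss
332 jjb66667767777777affggrrrrrrrrrrrrrrrrrrssss
333 jji666666677777affggqrrrrrrrrrrrrrrrrrrrssss
```

The finger hides the head's front edge. The foot's charging contacts shifted by (-14,-30.4) px, against (-12.5,-30.5) px predicted, so the scanner is level. I'll hold still to scan.

Request:
send_rows --series '[[[0,0,0],[0,0,0],25],[[0,0,0],[0,0,0],25],[[0,0,0],[0,0,0],25],[[0,0,0],[0,0,0],25],[[0,0,0],[0,0,0],25],[[0,0,0],[0,0,0],25],[[0,0,0],[0,0,0],25],[[0,0,0],[0,0,0],25]]'

```text
clock: 15.95
position: [428.0, -114.2, 43.9]
ee_rot: [-0.702, 0.712, -0.0, 0.0]
contact_force: [-0.5, 0.2, -4.0]
gripper_width: 35.2
grasp_force: 60.4
```

Request:
send_rows --series '[[[0,0,0],[0,0,0],25],[[0,0,0],[0,0,0],25],[[0,0,0],[0,0,0],25],[[0,0,0],[0,0,0],25],[[0,0,0],[0,0,0],25],[[0,0,0],[0,0,0],25],[[0,0,0],[0,0,0],25],[[0,0,0],[0,0,0],25]]'

```text
clock: 16.75
position: [428.0, -114.2, 43.9]
ee_rot: [-0.702, 0.712, 0.0, -0.0]
contact_force: [-0.4, -0.7, -3.3]
gripper_width: 35.6
grasp_force: 60.4
```

```bash
python3 - <<'E'
from h import *
from bench import monitor
s=monitor.read_state();print(s["clock"],s["position"],s["joints"])
# cradle from bigger set: rerun corners at z=8, plus contacts/rim reading from the first pictures
g=cv2.cvtColor(cv2.imread("pics/top0.png"),6);h=cv2.cvtColor(cv2.imread("pics/side0.png"),6)
ch="0123456789abcdefghijklmnopqrstuvwxyz"
for y in range(280,352): print(y,"".join(ch[v//8] for v in g[y,360:452]))
E
```

```text
16.75 [ 427.99546076 -114.22329995   43.90517469] [ 1.08250991e-01  3.29822305e-01 -6.63679702e-01 -2.95262915e-05
 -5.77309258e-01 -1.23256548e-01]
280 hhhghhhgjrqqppqqqqqqqqqqqqppppppppppppqqpppppppppppppppppppppppppppppppppppppppppppppqqrnjhf
281 ghhggghgjrqqppqqqrrrqqqqqqqpqqpqpqpqqpppppppppppppppppppppppppppppppppppppppppppppppppppqqnj
282 hghhhhgfjqqqpqqqrodlqnrqqppppppppppppppppppppppqppppppppppppppppppppppppppppppppppppppppppqq
283 hhhhhhgjrqqqppqrn512affnrrqqqqppppppppqppppqpppppppppppppppppppppppppppppppppppppppppppppppp
284 hhhghhgjqqqppqqph025cecegnrrqqpqqppppppppqpppppppppppppppppppppppppppppppppppppppppppppppppp
285 hhhhhgjrqqpppqrn4129fc8beegnrqqqppqppppppppppppppppppppppppppppppppppppppppppppppppppppppppp
286 hhhhhgjrqpqpqqph025df9258ceegnrqqpppppppppppppppqpqppppppppppppppppppppppppppppppppppppppppp
287 hhghgfjqqqpqqro413afc410259ceegnrqqpqppppppppppppppppppppppppppppppppppppppppppppppppppppppp
288 ghhggjqqpppqqph028ff923420259ceegnqqqqpppppppppppppppppppppppppppppppppppppppppppppppppppppp
289 hhggjrqqqqqqro423afc33344320259cefkpqqqppppppppppppppppppppppppppppppppppp
[... 5332 characters left out ...]
55652ceddk9cqpopppppo
345 bbbbbbbbbbbbbbbbbbbbbbbbbbbbbbbbbbbbbbbbbbbbbbbbbbbbbbbbccdb13333329fb666626cddddcqpoooppppp
346 bbbcbbbbbbbbbbbbbbbbbbbbbbbbbbbbbbbbbbbbbbbbbbbbbcccbbbbbbccdb23333bb756641jhgdccfpooopppppo
347 bbbbbbbbbbbbbbbbbbbbbbbbbbbbbbbbbbbbbbbbbbbbbbbbbbbbbbbbbbbbcc93327ec414318oqqibfppoppppopop
348 bbbbbbbbbbbbbbbbbbbbbbbbbbbbbbbbbbbbbbbbbbbbbbbbbbbbbbbbbbbbbccd94bgb20100jpppqhppoopppppppp
349 bcbbbbbbbbbbbbbbbbbbbbbbbbbbbbbbbbbbbbbbbbbbbbbbbbbbbbbbbbbbbbbbccdf900020oqpopppooppqqooqqp
350 7abcbbbbbbbbbbbbbbbbbbbbbbbbbbbbbbbbbbbbbbbbbbbbbbbbbbbbbbbbbbbbbbbc852008oppppppppommliilll
351 358bccbbbbbbbbbbbbbbbbbbbbbbbbbbbbbbbbbbbbbbbbbbbbbbbbbbbbbbbbbbbbbbcd920jpppppppprg89accbbd
```

```bash
python3 - <<'E'
from h import *
np.set_printoptions(precision=1,suppress=True)
A=plane("top",(381.2,283.2),15);B=plane("top",(438,322.6),15);print(A,B,np.linalg.norm(A-B))
for t in(3,5):
    a=np.array([57+t/2,28+t/2]);b=np.array([29+t/2,-143-t/2]);d=b-a;w=(B-A)[:2]
    yaw=np.arctan2(w[1],w[0])-np.arctan2(d[1],d[0]);c,s=np.cos(yaw),np.sin(yaw);R=np.array([[c,-s],[s,c]])
    print(t,np.linalg.norm(d),yaw,(A+B)[:2]/2-R@(a+b)/2)
# rim corner in side view
h=cv2.cvtColor(cv2.imread("pics/side0.png"),6);ch="0123456789abcdefghijklmnopqrstuvwxyz"
for y in range(322,362): print(y,"".join(ch[v//8] for v in h[y,276:372]))
for y in range(390,420): print(y,"".join(ch[v//8] for v in h[y,370:420]))
print(proj("side",[A,B]))
E
```

```text
[ 520.4 -308.3   15. ] [ 487.7 -485.4   15. ] 180.10066940346286
3 176.23847480048164 -0.022884575452399192 [ 460.8 -338.3]
5 178.2133552795637 -0.024667558789704946 [ 459.9 -338.2]
322 ttttttttttttttttttttttttttttkkkkkkkkkjkkkjkjjkkkkkkkssssssssssssssstttttssssssssssssssssssssssss
323 tttttttttttttttttttttttttttttkkkkkkkkjkjkkkkkjkkkkkksssssssssssssssstttttsssssssssssssssssssssss
324 tttttttttttttttttttttttttttttttkjjkjjjkjjkkkjkkkkksssssssssssssssssslnsttttsssssssssssssssssssss
325 tttttttttttttttttttttttttttttttsstskjkkkjjjjkksssstssssssssssssssslfccpqstttssssssssssssssssssss
326 ttttttttttttttttttttttttttttttttttttstskssstssttttttsssssssssssslfdcccjjmstttttssssssssssssssstt
327 tttttttttttttttttttttttttttttttttttttttttttttttttttttssssssssslfddddhiiiisttttttssssssssssssssss
328 tttttttttttttttttttttttttttttttttttttttttttttttttttttssssssslgecdehjjighfkstttttttssssssssssssss
329 tttttttttttttttttttttttttttttttttttttttttttttttttttttttssskfdcdehjjihfefhinstttttttsssssssssssss
330 ttttttttttttttttttttttttttttttttttttttttttttttttttttstsskfccdehijihgeeddghinsttttttttsssssssssss
331 ttttt
[... 4102 characters left out ...]
sssssssss
408 7788788888887787789ceggc8777777777777777fossssssss
409 8777888888888777788acfgea7777777777777777jrsssssss
410 77878788888887887778adfgea777777777777777blrssssss
411 777878888888887887779bdfgd9777777777777777blrsssss
412 7777878878888887877789ceggc8777777777778998bmsssss
413 7777787888778888888778acegea87779ba8779cdca7irssss
414 77778887788888888788878adfgfa777elkc77adddc98jssss
415 7777787889cb888879abb98acegif778krqi77addddb7blsss
416 77777788aekjc8789ceffdbdfggge977fnoh778bccc977blss
417 77777778ekllg99adefgggffggffc8778a9777779a8766blss
418 77777777cillidcefggghhggfedb977777777777777766eoss
419 777777779dihddefgghhhhgeeca987777777777777666blrss
[[347.7 326.2]
 [397.8 415.1]]
```

Request:
send_rows --series '[[[0,0,-10],[0,0,0],25],[[0,0,-25],[0,0,0],25],[[0,0,-30],[0,0,0],25],[[0,0,-30],[0,0,0],25],[[0,0,-25],[0,0,0],25],[[15,0,0],[0,0,0],25],[[25,0,0],[0,0,0],25],[[30,0,0],[0,0,0],25]]'

```text
clock: 17.55
position: [426.7, -184.4, 165.0]
ee_rot: [-0.702, 0.712, -0.0, 0.001]
contact_force: [-0.2, -0.6, -3.6]
gripper_width: 35.4
grasp_force: 60.7
```

Request:
send_rows --series '[[[30,0,0],[0,0,0],25],[[30,0,0],[0,0,0],25],[[30,0,0],[0,0,0],25],[[30,0,0],[0,0,0],25],[[30,-4,0],[0,0,0],25],[[30,-8,0],[0,0,0],25],[[20,-7,0],[0,0,0.005],25],[[0,-4,0],[0,0,0.005],25]]'

```text
clock: 18.35
position: [447.0, -386.7, 163.9]
ee_rot: [-0.697, 0.717, -0.0, -0.0]
contact_force: [0.4, 0.7, -4.3]
gripper_width: 35.3
grasp_force: 60.7
```

Request:
send_rows --series '[[[0,0,0],[0,0,0],25],[[0,0,0],[0,0,0],25]]'

```text
clock: 18.55
position: [446.5, -383.7, 163.9]
ee_rot: [-0.698, 0.716, 0.001, 0.0]
contact_force: [-0.6, 0.4, -4.1]
gripper_width: 35.7
grasp_force: 60.7
```

Request:
send_rows --series '[[[0,0,15],[0,0,0],25],[[0,0,25],[0,0,0],25],[[0,0,30],[0,0,0],25],[[0,0,30],[0,0,0],25],[[0,0,20],[0,0,0],25],[[0,0,12],[0,0,0],25],[[0,0,5],[0,0,0],25],[[0,0,0],[0,0,0],25]]'

```text
clock: 19.35
position: [447.2, -384.3, 27.1]
ee_rot: [-0.698, 0.716, -0.0, -0.0]
contact_force: [0.0, 0.2, -4.4]
gripper_width: 35.4
grasp_force: 60.6
```

Request:
send_rows --series '[[[0,0,2],[0,0,0],25],[[0,0,2],[0,0,0],25],[[0,0,2],[0,0,0],25],[[0,0,0],[0,0,0],25]]'

```text
clock: 19.75
position: [446.9, -384.6, 21.0]
ee_rot: [-0.698, 0.716, -0.0, 0.0]
contact_force: [-0.1, -0.2, -3.1]
gripper_width: 35.5
grasp_force: 60.6
```

Request:
send_rows --series '[[[0,0,1],[0,0,0],25],[[0,0,1],[0,0,0],25],[[0,0,1],[0,0,0],25],[[0,0,0],[0,0,0],25]]'

```text
clock: 20.15
position: [446.8, -384.5, 17.7]
ee_rot: [-0.698, 0.716, 0.0, -0.0]
contact_force: [0.3, -0.1, -4.2]
gripper_width: 35.4
grasp_force: 60.7
```

Request:
send_rows --series '[[[0,0,0.5],[0,0,0],25],[[0,0,0.5],[0,0,0],25],[[0,0,0],[0,0,0],25]]'

```text
clock: 20.45
position: [446.9, -384.5, 16.8]
ee_rot: [-0.698, 0.716, 0.0, -0.0]
contact_force: [0.7, 0.3, -3.7]
gripper_width: 35.8
grasp_force: 60.7
```

Request:
send_rows --series '[[[0,0,0.5],[0,0,0],25],[[0,0,0.3],[0,0,0],25],[[0,0,0],[0,0,0],25]]'

```text
clock: 20.75
position: [447.0, -384.6, 16.5]
ee_rot: [-0.698, 0.716, -0.0, -0.0]
contact_force: [0.8, 0.6, -0.7]
gripper_width: 35.3
grasp_force: 61.2
```

Request:
send_rows --series '[[[0,0,0.3],[0,0,0],25],[[0,0,0.3],[0,0,0],25],[[0,0,0],[0,0,0],25]]'

```text
clock: 21.05
position: [447.0, -384.6, 16.5]
ee_rot: [-0.698, 0.716, -0.0, -0.0]
contact_force: [-0.9, 2.8, 4.5]
gripper_width: 35.4
grasp_force: 62.0
```

Contact came at the expected height, so the scanner is on the nest floor. I'll release and retreat upwards.

Request:
send_rows --series '[[[0,0,0],[0,0,0],40],[[0,0,0],[0,0,0],46],[[0,0,0],[0,0,0],54],[[0,0,0],[0,0,0],62],[[0,0,0],[0,0,0],64],[[0,0,-5],[0,0,0],64],[[0,0,-15],[0,0,0],64],[[0,0,-25],[0,0,0],64]]'

```text
clock: 21.85
position: [445.8, -384.0, 59.7]
ee_rot: [-0.698, 0.716, 0.002, -0.001]
contact_force: [0.9, -0.4, -0.3]
gripper_width: 63.8
grasp_force: 0.0
```

Request:
send_rows --series '[[[0,0,-35],[0,0,0],64],[[0,0,-40],[0,0,0],64],[[0,0,-40],[0,0,0],64],[[0,0,-40],[0,0,0],64],[[0,0,-30],[0,0,0],64],[[0,0,-10],[0,0,0],64],[[0,0,0],[0,0,0],64],[[0,0,0],[0,0,0],64]]'

```text
clock: 22.65
position: [446.3, -384.0, 253.9]
ee_rot: [-0.698, 0.716, 0.001, -0.0]
contact_force: [-0.1, 1.0, -0.2]
gripper_width: 63.7
grasp_force: 0.0
```

```bash
python3 - <<'E'
from h import *
from bench import *
np.set_printoptions(precision=1,suppress=True)
s=monitor.read_state();print(s["clock"],s["position"],s["gripper_width"],s["contact_force"])
u=get_image("side");t=get_image("top");cv2.imwrite("pics/s6.png",u[:,:,::-1]);cv2.imwrite("pics/t6.png",t[:,:,::-1])
def W(o,yaw,l): c,q=np.cos(yaw),np.sin(yaw);return [o[0]+c*l[0]-q*l[1],o[1]+q*l[0]+c*l[1],8+l[2]]
L=[(50,-21,56),(50,21,56),(22,-136,56),(22,-104,56),(50,-21,0),(22,-136,0)]
P=[W((460,-339),-.025,l) for l in L];print("top",proj("top",P).tolist());print("side",proj("side",P).tolist())
g=cv2.cvtColor(t,7);ch="0123456789abcdefghijklmnopqrstuvwxyz"
for y in range(262,330): print(y,"".join(ch[v//8] for v in g[y,360:452]))
# everything else unmoved?
for n,a,rs in(("side",u,dict(carton=(190,262,285,410),tin=(245,305,318,362),tape=(222,262,215,262),boxes=(130,165,195,300))),("top",t,dict(tray=(135,225,145,262)))):
    b=cv2.imread(f"pics/{n}0.png")[:,:,::-1].astype(int)
    for k,(y0,y1,x0,x1) in rs.items(): print(k,np.abs(a[y0:y1,x0:x1]-b[y0:y1,x0:x1]).mean())
E
```

```text
22.65 [ 446.3 -384.   253.9] 63.68081275906054 [-0.1  1.  -0.2]
top [[401.5704950665439, 287.07594681786026], [387.0644090492942, 279.73407051229356], [438.7537113498522, 316.5243080631795], [427.08893033209824, 310.55737787911903], [396.9650765236253, 296.0407577771449], [432.61142416851504, 324.7008976855921]]
side [[364.20984510976473, 334.5709432408697], [350.1786255373901, 317.1159628336899], [395.13130281490345, 398.09709368172184], [381.9879297114394, 380.9567698349492], [359.9176575856613, 352.01015739241103], [388.7660593251142, 414.56704771615114]]
262 666778877766676fpoonnooooooooooooooopojbbcfgggggggggggfggggi81110111111121211111111121169dih
263 98754444579975alponoooooooooooooooooooopjabegggggggggggggghe505521111111111112112656a9cihhgg
264 aaaa84458ba643eqoooooooooooooooooooooooooppkeffffgggggggggi8109311153111211212119iihhhgggggg
265 689ba866996335fqoooooooooooooooooooooooooopopjmjeffggggggge504e40125654222121105ehgggggggggg
266 3468886554456bkpoooooooooooooooooooooooooooooopppiefffgggh910dj50045457422122118hggfgfgggfgg
267 3333444345787dpooooooooooooooooooooooooooooooo
[... 5477 characters left out ...]
o
324 bbbbbbbbbbbbbbbbbbbbb97400001101101100000010001111112222232223892328c42333327cb62320foooooon
325 bbbbbbbbbbbbbbbbbbbbbbc97400000111011100000101100111122222222593225bb22333218c821113mpoooooo
326 bbbbbbbbbbbbbbbbbbbbbbbcd9840000001111111101010001011112222228a7328c82333314bb9b820fnooooooo
327 bbbbbbbbbbbbbabbbbbbbbbbbbc9300011100100110011010001001112124abcb8ab42333318b78cda2monoonoon
328 bbbbbbbbbbbbbbbbbbbbbbbbbbbc983000100000011010111010001111127acddcb82333213a96addc5monnnoonn
329 bbbbbbbbbbbbbbbbbbbbbbbbbbbbbc9830001101001010010111010000149bcccda3133323fg87ccc8fnonnnnonn
carton 45.60051851851852
tin 70.2489898989899
tape 0.9359929078014184
boxes 5.522358276643991
tray 73.68338081671415
```

```bash
python3 -c "
from bench import job_done
print(job_done())"
```

```text
the job is handed in; nothing more can be done
None
```

The job is handed in: the scanner came out of the tray, was held trigger-squeezed about 10 cm square to the barcode for about 1.9 s, and now lies flat and released in its cradle nest at 22.7 s. I had no scan read-out, and the arm hid the carton, tin and tray in the last pictures, so I judged them unmoved only from the low contact forces and earlier views.

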